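# Line up the biscuit jars by height on the bakery's display board

## Robot

A 6-joint arm with a two-finger parallel gripper is mounted at the origin on the work surface. World frame = base frame: x ahead of the robot, y to its left, z up, the work surface at z = 0. Lengths are in m, angles in rad, forces in N, time in s.
With the tool pointing down it reaches from about 0.375 to 0.9 m from the base axis. Payload 3.1 kg.
Tool frame: the origin (TCP) lies on the mounting face of the last link; the fingertips stand 173 mm ahead of it and the grasp point (between the pads) lies 155 mm ahead of it (grasp_offset is the z of the grasp point in the tool frame, in m); z points along the fingers, y is the line along which they close (so a half turn about z gives the same grasp; the last joint's range is limited). The gripper opens to 85 mm and grips with 20 to 120 N. Pads are 22 mm wide; open, the fingers measure 114 mm over their backs; the gripper's body (76 mm by 85 mm) begins 54 mm behind the grasp point. The pads swing forward as they close: fully open they stand 13 mm farther back than shut.
Start: joints at [-1.45, 0.527, 1.433, -0, 1.181, -0.178], TCP at [0.184, -0.597, 0.405] pointing down, gripper open.
Joint ranges: [-3.08, 3.08], [-0.75, 2.2], [0.22, 2.44], [-1.43, 4.57], [0, 2.65], [-2.85, 2.85]. Speed limits (rad/s): [2.79, 2.79, 3.14, 3.14, 3.14, 3.14].

## Interface

Orientations are given as a unit quaternion [w, x, y, z].
In Python, from rig import get_state, camera, camera_info, job_done, masks_of, grasp_offset gives the robot as it stands.
- The arm moves only by the tool arm_command, never from a script. Its argument "plan" is a list that holds one entry, the list of rows, each a list of 5 numbers: the finger opening in mm, from 0 to 85.4, then the shift along the tool's x, y, z in units of 50 mm (1.0 is 50 mm), then the turn about the tool's z in units of 10 degrees (1.0 is 10 degrees). A call has exactly 8 rows; each row shifts and turns the commanded pose from where the row before left it, along the tool's axes as they then stand; what a row does not reach is not made up. A row lasts 1/8 s, in which the tool goes at most 62.5 mm and 10.7 degrees, less where a joint would pass 70% of its speed; a pose out of reach is approached as far as the arm can. A call is refused whole if a number of a shift passes 1 or a number of a turn 1, either way. A call with a gripper value outside its range is refused whole. The fingers move at their own pace and stop on an object; "newtons" is the grip in N (left out, the last holds). Time passes only in rows, so rows that do not move let the fingers close, or fill a call up. It gives the time, the measured TCP pose, the force, the opening and the grip force at its end, in the units of the state.
- get_state(): the state, without advancing time (a new reading comes with each control period).
- camera(name): name is "side" or "top"; returns the picture (420x560x3 uint8, red, green, blue); there is no depth.
- camera_info(name): a dict with "fx", "fy", "cx", "cy" (pixels), "origin" and "attitude" of the camera in the world. Camera axes: x right, y down, z forward; pixel columns grow to the right and rows downward; lengths in m; the calibration is good to about 2 mm. A picture is of the moment at which its call begins. camera_info takes no time and is no camera call.
- job_done(): hands the job in; it is judged then, once.
Trained networks look in the newest picture that a camera, given by its name, has taken for a name from the list of things; names that differ only in an ending like _2 or _b are one class to them, and where a whole thing is asked for, a point or a joint stands for the part that bears it (a point fixed in the world has none). Each returns a list of dicts, best first, with "confidence" (0 to 1); they miss things now and then, are a little off and sometimes report something else, mostly with a low value. They report only what shows in the picture. A call takes as long as a camera call. They do not tell look-alikes from the thing itself.
- masks_of(camera, name): "mask" (420x560 bool, what is visible of it) and "bbox" ([centre column, centre row, width, height] in pixels, round what is visible of it).
The state is a dict: "time_s": time; "joints": joint angles; "joint_velocities": joint speeds; "effort": joint torques, N m; "tool_pos": TCP position; "eef_rot": TCP orientation; "wrist_force": force on the tool from outside, world axes, zero at the start; "wrist_torque": the same for the moment, N m; "finger_gap": opening from 0.0 (shut) to 1.0 (fully open); "finger_force": force on a finger pad.
Only numpy, scipy, OpenCV 4.12 (cv2) and the standard library are available. Lean on these libraries where they do the work, as an engineer would, in place of code of your own. Each camera call takes 0.05 s, during which the arm holds its last target. There are 200 camera calls.

## Task

Line up the four white biscuit jars on the display board, one centred on each round coaster, in order of height: the tallest next to the price-card holder, stepping down to the shortest next to the little plant. Set each jar down gently, keep the jars upright, and leave the plant where it stands.

Things in the scene. Friction and masses are not known exactly. Their poses are not given: they have to be found in the camera images.
- jar_a: The tallest of four lidded white stoneware biscuit jars: an upright cylinder 54 mm in diameter with a wooden lid and knob, 140 mm tall overall. The straight wall ends at 120 mm; above it the lid, 50 mm wide, 9 mm thick, and the knob, 18 mm wide, 11 mm high, all one piece. Loose, about 0.2 to 0.5 kg. Origin: centre of its underside, z up.
- jar_b: The second tallest of four lidded white stoneware biscuit jars: an upright cylinder 62 mm in diameter with a wooden lid and knob, 115 mm tall overall. The straight wall ends at 95 mm; above it the lid, 58 mm wide, 9 mm thick, and the knob, 18 mm wide, 11 mm high, all one piece. Loose, about 0.2 to 0.5 kg. Origin: centre of its underside, z up.
- jar_c: The third tallest of four lidded white stoneware biscuit jars: an upright cylinder 50 mm in diameter with a wooden lid and knob, 90 mm tall overall. The straight wall ends at 70 mm; above it the lid, 46 mm wide, 9 mm thick, and the knob, 18 mm wide, 11 mm high, all one piece. Loose, about 0.2 to 0.5 kg. Origin: centre of its underside, z up.
- jar_d: The shortest of four lidded white stoneware biscuit jars: an upright cylinder 60 mm in diameter with a wooden lid and knob, 65 mm tall overall. The straight wall ends at 45 mm; above it the lid, 56 mm wide, 9 mm thick, and the knob, 18 mm wide, 11 mm high, all one piece. Loose, about 0.2 to 0.5 kg. Origin: centre of its underside, z up.
- coaster1: One of four equal round light-wood coasters, 78 mm in diameter, 4 mm thick, in a straight row, 85 mm centre to centre, on a dark wooden display board (120 x 520 x 12 mm), all fixed. An end coaster. Row order: coaster1, 2, 3, 4 along their +y axis. Origin: centre of its underside, 12 mm above the counter; its top is 16 mm above the counter.
- coaster2: One of four equal round light-wood coasters, 78 mm in diameter, 4 mm thick, in a straight row, 85 mm centre to centre, on a dark wooden display board (120 x 520 x 12 mm), all fixed. A middle coaster. Row order: coaster1, 2, 3, 4 along their +y axis. Origin: centre of its underside, 12 mm above the counter; its top is 16 mm above the counter.
- coaster3: One of four equal round light-wood coasters, 78 mm in diameter, 4 mm thick, in a straight row, 85 mm centre to centre, on a dark wooden display board (120 x 520 x 12 mm), all fixed. A middle coaster. Row order: coaster1, 2, 3, 4 along their +y axis. Origin: centre of its underside, 12 mm above the counter; its top is 16 mm above the counter.
- coaster4: One of four equal round light-wood coasters, 78 mm in diameter, 4 mm thick, in a straight row, 85 mm centre to centre, on a dark wooden display board (120 x 520 x 12 mm), all fixed. An end coaster. Row order: coaster1, 2, 3, 4 along their +y axis. Origin: centre of its underside, 12 mm above the counter; its top is 16 mm above the counter.
- card_holder: A price-card holder: a light-wood foot 36 x 56 mm, 10 mm high, with an upright brown blank card 50 mm wide, 50 mm tall overall. Fixed on the display board 87 mm beyond the centre of one end coaster, at either end of the row from start to start. Origin: centre of its underside.
- plant: A small plant in a terracotta pot, 50 mm in diameter, about 64 mm tall with its leaves, standing loose on the display board 87 mm beyond the centre of the end coaster at the other end of the row from the card holder. To be left where it is. Origin: centre of the underside of the pot.
Not all that is in view belongs to the job. Leave any yellow look-alike of the plant alone.

How it is judged:
At the end, for the whole second after the job is handed in: Each jar stands upright (within 0.08 rad) and at rest on its own coaster, centred within 12 mm, in order of height from the tallest at the card holder's end to the shortest at the plant's end; the plant is upright and within 15 mm of where it began (((horizontal distance between card_holder and coaster1 below 0.15 m and horizontal distance between jar_a and coaster1 below 0.012 m and horizontal distance between jar_b and coaster2 below 0.012 m and horizontal distance between jar_c and coaster3 below 0.012 m and horizontal distance between jar_d and coaster4 below 0.012 m) or (horizontal distance between card_holder and coaster4 below 0.15 m and horizontal distance between jar_a and coaster4 below 0.012 m and horizontal distance between jar_b and coaster3 below 0.012 m and horizontal distance between jar_c and coaster2 below 0.012 m and horizontal distance between jar_d and coaster1 below 0.012 m)) and angle between each of jar_a, jar_b, jar_c, jar_d's own z axis and vertical below 0.08 rad and height (world z) of jar_a between 0.012 and 0.02 m and linear speed of each of jar_a, jar_b, jar_c, jar_d below 0.02 m/s and angular speed of each of jar_a, jar_b, jar_c, jar_d below 0.2 rad/s and height (world z) of jar_b between 0.012 and 0.02 m and height (world z) of jar_c between 0.012 and 0.02 m and height (world z) of jar_d between 0.012 and 0.02 m and distance of plant from where it was at the start of the episode below 0.015 m and angle between plant's own z axis and vertical below 0.15 rad); the robot touches nothing.
It fails at once if a jar is tipped over (leans more than 0.6 rad) (angle between any of jar_a, jar_b, jar_c, jar_d's own z axis and vertical above 0.6 rad).
It fails at once if a jar is dropped or banged down on a coaster (it moves faster than 0.45 m/s less than 16 mm above a coaster) ((linear speed of jar_a above 0.45 m/s and height (world z) of jar_a below 0.032 m and (horizontal distance between jar_a and coaster1 below 0.05 m or horizontal distance between jar_a and coaster2 below 0.05 m or horizontal distance between jar_a and coaster3 below 0.05 m or horizontal distance between jar_a and coaster4 below 0.05 m)) or (linear speed of jar_b above 0.45 m/s and height (world z) of jar_b below 0.032 m and (horizontal distance between jar_b and coaster1 below 0.05 m or horizontal distance between jar_b and coaster2 below 0.05 m or horizontal distance between jar_b and coaster3 below 0.05 m or horizontal distance between jar_b and coaster4 below 0.05 m)) or (linear speed of jar_c above 0.45 m/s and height (world z) of jar_c below 0.032 m and (horizontal distance between jar_c and coaster1 below 0.05 m or horizontal distance between jar_c and coaster2 below 0.05 m or horizontal distance between jar_c and coaster3 below 0.05 m or horizontal distance between jar_c and coaster4 below 0.05 m)) or (linear speed of jar_d above 0.45 m/s and height (world z) of jar_d below 0.032 m and (horizontal distance between jar_d and coaster1 below 0.05 m or horizontal distance between jar_d and coaster2 below 0.05 m or horizontal distance between jar_d and coaster3 below 0.05 m or horizontal distance between jar_d and coaster4 below 0.05 m))).
It fails at once if the plant is shifted more than 15 mm or tipped (distance of plant from where it was at the start of the episode above 0.015 m or angle between plant's own z axis and vertical above 0.3 rad).
It also fails if it takes over 99 s, if anything falls off the work surface, if the arm or the gripper's body presses on something with over 40 N, if the wrist force passes 120 N, or if a joint passes its speed limit or range.

## Working session

There is one attempt and no reset: what is moved stays moved. The work goes in short steps, Python scripts to look and compute and a tool call to move; the robot and the scene stay as the last step left them, time stands still between calls to the robot, and variables do not carry over. Pictures are saved under pics/ and viewed, at most 14 in all, crops included, and the job is handed in when it is done.

Besides the shell and the picture viewer there is one more tool, called after "Emit:" as name([rows], argument=value, ...), one row to a line, values as JSON. arm_command: Moves the arm, as the interface text tells. Its arguments: {"type":"object","properties":{"plan":{"type":"array","items":{"type":"array","items":{"type":"array","items":{"type":"number"}}}},"newtons":{"type":"number"}},"required":["plan"]}

```bash
mkdir -p pics; ls
python3 - <<'E'
from rig import *
import cv2,numpy as np
s=get_state();print({k:np.round(v,3).tolist() for k,v in s.items()}, grasp_offset)
for c in("top","side"):
    im=camera(c);cv2.imwrite(f"pics/{c}0.png",im[:,:,::-1]);print(c,camera_info(c))
    for n in("jar_a","coaster1","card_holder","plant"):
        for m in masks_of(c,n):print(n,round(m["confidence"],2),np.round(m["bbox"]),m["mask"].sum())
E
```

```text
pics
{'time_s': 0.0, 'joints': [-1.451, 0.528, 1.434, -0.0, 1.181, -0.179], 'joint_velocities': [-0.002, 0.001, -0.0, 0.001, 0.001, 0.001], 'effort': [-0.001, -44.236, -17.802, -0.0, 0.009, -0.0], 'tool_pos': [0.184, -0.597, 0.404], 'eef_rot': [-0.001, 0.989, 0.149, 0.0], 'wrist_force': [-0.503, 0.029, -0.63], 'wrist_torque': [0.04, 0.001, -0.044], 'finger_force': 0.0, 'finger_gap': 1.0} 0.1547
top {'fx': 543.946621998095, 'fy': 543.946621998095, 'cx': 278.7541727502983, 'cy': 211.3236239971717, 'origin': array([0.3831781 , 0.02943712, 1.19180276]), 'attitude': array([-0.072947  ,  0.7198819 , -0.68665665,  0.0703664 ])}
jar_a 0.87 [318. 295.  27.  25.] 654
jar_a 0.72 [198. 266.  26.  29.] 542
jar_a 0.55 [403. 286.  36.  31.] 995
coaster1 0.93 [257. 208.  36.  33.] 953
coaster1 0.82 [335. 196.  33.  36.] 918
coaster1 0.7 [372. 191.  34.  36.] 940
coaster1 0.6 [296. 201.  39.  38.] 896
card_holder 0.57 [409. 184.  28.  19.] 432
plant 0.8 [218. 208.  24.  24.] 463
plant 0.67 [169. 190.  22.  24.] 464
plant 0.65 [212. 153.  22.  22.] 425
side {'fx': 446.83316725594153, 'fy': 446.83316725594153, 'cx': 274.47102397305906, 'cy': 217.70346368083597, 'origin': array([0.53236318, 0.63231127, 0.47448296]), 'attitude': array([ 0.02566207, -0.0681016 ,  0.87889005, -0.47144025])}
jar_a 0.93 [359. 165.  37.  59.] 1592
jar_a 0.68 [341. 317.  36.  70.] 2265
jar_a 0.67 [374. 206.  27.  10.] 123
jar_a 0.61 [369. 254.  45.  87.] 2954
coaster1 0.92 [255. 186.  39.  17.] 588
coaster1 0.85 [253. 210.  37.  24.] 749
coaster1 0.8 [254. 233.  42.  26.] 939
coaster1 0.7 [254. 263.  47.  28.] 792
card_holder 0.71 [254. 162.  19.  24.] 254
plant 0.96 [205. 352.  42.  58.] 1874
plant 0.84 [159. 295.  38.  54.] 1418
plant 0.63 [255. 288.  35.  51.] 1347
```

Run:
```python
import cv2
t=cv2.imread("pics/top0.png");s=cv2.imread("pics/side0.png")
cv2.imwrite("pics/t1.png",cv2.resize(t[120:340,130:460],None,fx=2.4,fy=2.4,interpolation=2))
cv2.imwrite("pics/s1.png",cv2.resize(s,(800,600)))
```

```text
(no output)
```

View pics/t1.png

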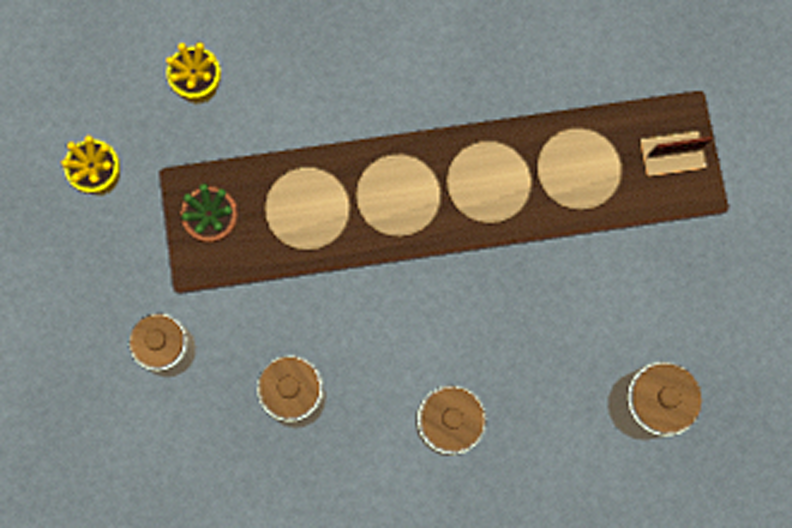

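View pics/s1.png

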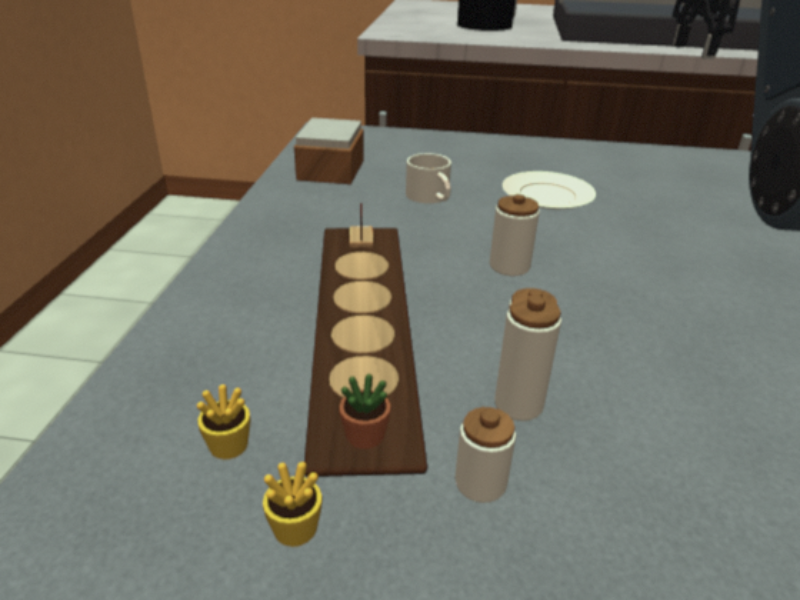

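The top view has four brown-lidded jars at full-image pixels ~(196,262), (250,281), (318,295) and (407,286). The green plant is at (217,208), and the card holder on the right at (410,183). The two yellow look-alike plants at (167,188) and (210,150) are left alone. Side view, near to far: jar_c (340,318), jar_a (370,250) hiding jar_d, and jar_b (360,165). A mug and a plate stand farther off.

```bash
cat > h.py <<'E'
from rig import *
import cv2,numpy as np
from scipy.spatial.transform import Rotation as R
from scipy.optimize import least_squares
def cam(c):
    i=camera_info(c);K=np.array([[i["fx"],0,i["cx"]],[0,i["fy"],i["cy"]],[0,0,1]])
    return K,R.from_quat(np.roll(i["attitude"],-1)).as_matrix(),np.array(i["origin"])
def proj(c,P):
    K,M,o=cam(c);q=(np.asarray(P)-o)@M@K.T;return q[:,:2]/q[:,2:]
def unproj(c,uv,z):
    K,M,o=cam(c);d=M@np.linalg.solve(K,[*uv,1]);return (o+d*(z-o[2])/d[2])[:2]
W=dict(a=(.120,.027),b=(.095,.031),c=(.070,.025),d=(.045,.030))
A=np.linspace(0,2*np.pi,40)
def ring(x,y,r,z):return np.c_[x+r*np.cos(A),y+r*np.sin(A),0*A+z]
def lidhull(c,xy,j,z0):
    w,r=W[j];r-=.002;P=np.r_[ring(*xy,r,z0+w),ring(*xy,r,z0+w+.009),ring(*xy,.009,z0+w+.02)]
    return cv2.convexHull(proj(c,P).astype(np.float32))
def cen(h):
    m=cv2.moments(h);return np.array([m["m10"],m["m01"]])/m["m00"]
def blob(im,uv,lo,hi,rad=24):
    "brown blob near uv: centroid, area"
    hsv=cv2.cvtColor(im,cv2.COLOR_RGB2HSV);m=cv2.inRange(hsv,lo,hi)
    k=np.zeros_like(m);cv2.circle(k,tuple(int(round(v)) for v in uv),rad,255,-1);m&=k
    n,l,s,ce=cv2.connectedComponentsWithStats(m);i=1+np.argmax(s[1:,4])
    h=max(cv2.findContours((l==i).astype(np.uint8),0,1)[0],key=cv2.contourArea)
    return ce[i],s[i,4]
LID=((3,90,40),(20,255,255));WOOD=((8,40,140),(30,255,255))
def jar(c,im,uv,j,z0=0.):
    ce,a=blob(im,uv,*LID)
    xy0=unproj(c,ce,z0+W[j][0])
    s=least_squares(lambda p:cen(lidhull(c,p,j,z0))-ce,xy0,diff_step=1e-3).x
    return s,a,cv2.contourArea(lidhull(c,s,j,z0))
E
python3 - <<'E'
from h import *
im=camera("top");sd=cv2.imread("pics/side0.png")
for j,uv in dict(c=(196,262),a=(250,281),d=(318,295),b=(407,286)).items():
    s,a,ar=jar("top",im,uv,j);print(j,s.round(4),a,round(ar))
    h=cv2.convexHull(proj("side",np.r_[ring(*s,W[j][1],0),ring(*s,W[j][1],W[j][0])]).astype(np.float32))
    cv2.polylines(sd,[h.astype(int)],1,(0,0,255))
C=[]
for uv in((257,207),(296,201),(335,196),(372,190)):
    ce,a=blob(im,uv,*WOOD);C.append(unproj("top",ce,.0155));print(C[-1].round(4),a)
C=np.array(C);print(np.linalg.norm(np.diff(C,axis=0),axis=1))
cv2.imwrite("pics/s2.png",cv2.resize(sd[100:380,180:460],None,fx=2,fy=2))
print(unproj("top",(217,209),.05),unproj("top",(410,183),.02),unproj("top",(169,190),.05))
E
```

```text
c [0.4993 0.2064] 368 409
a [0.4615 0.088 ] 486 527
d [ 0.4463 -0.0509] 535 584
b [ 0.4694 -0.2247] 635 698
[0.6341 0.0867] 942
[0.6505 0.0036] 925
[ 0.6671 -0.0796] 929
[ 0.6835 -0.1632] 922
[0.08470836 0.08491212 0.08512015]
[0.61687894 0.17175758] [ 0.70229266 -0.24904656] [0.65381828 0.27824561]
```

View pics/s2.png

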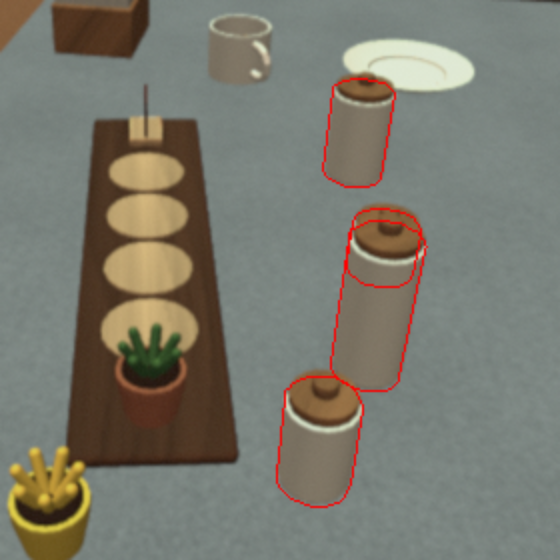

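Projected outlines match the side view: jars c, a, d (behind a) and b are confirmed, and coaster spacing measures 85 mm. Plan: fingers close across the row; jar_a goes to the card-end coaster first.

```bash
cat >> h.py <<'E'
J=dict(a=(.4615,.088),b=(.4694,-.2247),c=(.4993,.2064),d=(.4463,-.0509))
T=dict(a=(.6835,-.1632),b=(.6671,-.0796),c=(.6505,.0036),d=(.6341,.0867))
YAW=np.deg2rad(101.2)
def rest(xyz,yaw=YAW):
    "remaining shift in tool axes (units 50 mm) with the tool as at yaw, and turn (10 deg)"
    s=get_state();q=R.from_quat(np.roll(s["eef_rot"],-1)).as_matrix()
    cy=np.arctan2(q[1,0],q[0,0]);now=s["tool_pos"]
    d=q.T@(np.array(xyz)-now)/.05
    print("t",round(s["time_s"],2),"pos",np.round(now,4),"units now-axes",d.round(3),"turn",round(-np.rad2deg(yaw-cy)/10,3),"gap",round(s["finger_gap"],3),"F",np.round(s["wrist_force"],1),"tilt",np.round(q[:2,2],4))
E
python3 - <<'E'
from h import *
rest((*J["a"],.405))
E
```

```text
t 0.55 pos [ 0.184  -0.5973  0.4047] units now-axes [ 9.3390e+00 -1.1464e+01 -6.0000e-03] turn -8.408 gap 0.999 F [ 0.9  0.  -0.2] tilt [0. 0.]
```

Emit:
arm_command([
  [[85, 0, 0, 0, -1], [85, 0, 0, 0, -1], [85, 0, 0, 0, -1], [85, 0, 0, 0, -1], [85, 0, 0, 0, -1], [85, 0, 0, 0, -1], [85, 0, 0, 0, -1], [85, 0, 0, 0, -1]],
], newtons=40)

```text
time_s: 1.55
tool_pos: [0.184, -0.5973, 0.4048]
eef_rot: [0.0, 0.66, 0.752, -0.0]
wrist_force: [0.2, 0.4, 0.7]
finger_gap: 0.996
finger_force: 0.0
```

Run:
```python
from h import *
rest((*J["a"],.405))
```

```text
t 1.55 pos [ 0.184  -0.5973  0.4048] units now-axes [ 1.287e+01  7.280e+00 -6.000e-03] turn -0.375 gap 0.996 F [0.2 0.4 0.7] tilt [-0.     -0.0001]
```

Emit:
arm_command([
  [[85, 0, 0.5, 0, -0.37], [85, 0.8, 0.8, 0, 0], [85, 0.8, 0.8, 0, 0], [85, 0.8, 0.8, 0, 0], [85, 0.8, 0.8, 0, 0], [85, 0.8, 0.8, 0, 0], [85, 0.8, 0.8, 0, 0], [85, 0.8, 0.8, 0, 0]],
])

```text
time_s: 2.55
tool_pos: [0.4322, -0.2651, 0.4051]
eef_rot: [0.001, 0.637, 0.771, -0.0]
wrist_force: [0.8, 0.3, -0.2]
finger_gap: 0.995
finger_force: 0.0
```

Emit:
arm_command([
  [[85, 0.9, 0.5, 0, 0], [85, 0.9, 0.5, 0, 0], [85, 0.9, 0.5, 0, 0], [85, 0.9, 0.5, 0, 0], [85, 0.9, 0, 0, 0], [85, 0.9, 0, 0, 0], [85, 0.9, 0, 0, 0], [85, 0.4, 0, 0, 0]],
])

```text
time_s: 3.55
tool_pos: [0.4657, 0.0833, 0.4049]
eef_rot: [-0.0, 0.636, 0.771, 0.0]
wrist_force: [0.3, -0.6, 0.5]
finger_gap: 0.992
finger_force: 0.0
```

Run:
```python
from h import *
rest((*J["a"],.255))
```

```text
t 3.55 pos [0.4657 0.0833 0.4049] units now-axes [ 0.107 -0.065  2.998] turn -0.025 gap 0.992 F [ 0.3 -0.6  0.5] tilt [-0.0001  0.0004]
```

Emit:
arm_command([
  [[85, 0.1, -0.06, 0, -0.02], [85, 0, 0, 0.5, 0], [85, 0, 0, 0.5, 0], [85, 0, 0, 0, 0], [85, 0, 0, 0, 0], [85, 0, 0, 0, 0], [85, 0, 0, 0, 0], [85, 0, 0, 0, 0]],
])

```text
time_s: 4.55
tool_pos: [0.4628, 0.0856, 0.3551]
eef_rot: [0.0, 0.636, 0.772, 0.0]
wrist_force: [0.4, 0.2, 0.7]
finger_gap: 0.994
finger_force: 0.0
```

Run:
```python
from h import *
rest((*J["a"],.255))
```

```text
t 4.55 pos [0.4628 0.0856 0.3551] units now-axes [ 0.053 -0.017  2.003] turn -0.017 gap 0.994 F [0.4 0.2 0.7] tilt [ 0.0009 -0.0001]
```

Emit:
arm_command([
  [[85, 0.05, -0.02, 0.3, 0], [85, 0, 0, 0.4, 0], [85, 0, 0, 0.4, 0], [85, 0, 0, 0.4, 0], [85, 0, 0, 0.3, 0], [85, 0, 0, 0.2, 0], [85, 0, 0, 0, 0], [85, 0, 0, 0, 0]],
])

```text
time_s: 5.55
tool_pos: [0.4615, 0.0879, 0.2551]
eef_rot: [0.0, 0.636, 0.772, 0.0]
wrist_force: [0.6, -0.1, -0.5]
finger_gap: 0.994
finger_force: 0.0
```

Run:
```python
from h import *
rest((*J["a"],.255))
im=camera("side");cv2.imwrite("pics/s3.png",cv2.resize(im[60:340,200:480,::-1],None,fx=2,fy=2))
```

```text
t 5.55 pos [0.4615 0.0879 0.2551] units now-axes [0.003 0.001 0.002] turn -0.018 gap 0.994 F [ 0.6 -0.1 -0.5] tilt [ 0.0009 -0.    ]
```

View pics/s3.png

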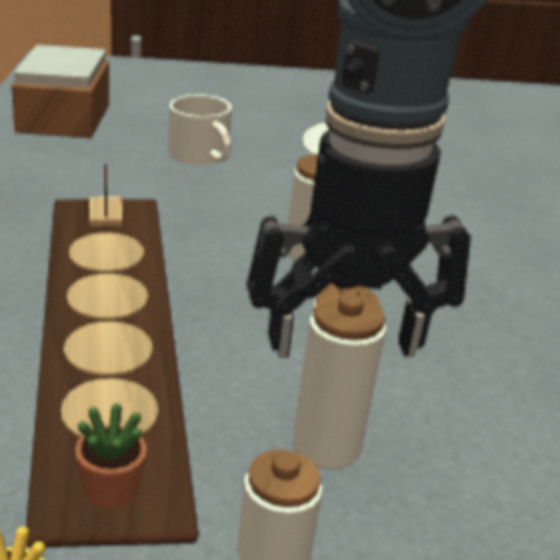

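The side view shows the open fingers straddling jar_a's rim at crop (280,335) and (412,335), well centred.

Emit:
arm_command([
  [[85, 0, 0, 0.1, 0], [70, 0, 0, 0, 0], [60, 0, 0, 0, 0], [45, 0, 0, 0, 0], [40, 0, 0, 0, 0], [40, 0, 0, 0, 0], [40, 0, 0, 0, 0], [40, 0, 0, 0, 0]],
], newtons=40)

```text
time_s: 6.6
tool_pos: [0.4614, 0.0878, 0.25]
eef_rot: [0.0, 0.636, 0.772, 0.0]
wrist_force: [-0.4, 0.4, 4.7]
finger_gap: 0.627
finger_force: 41.8
```

Emit:
arm_command([
  [[40, 0, 0, 0, 0], [40, 0, 0, -0.1, 0], [40, 0, 0, -0.2, 0], [40, 0, 0, -0.3, 0], [40, 0, 0, -0.3, 0], [40, 0, 0, -0.3, 0], [40, 0, 0, 0, 0], [40, 0, 0, 0, 0]],
])

```text
time_s: 7.6
tool_pos: [0.4609, 0.0879, 0.3094]
eef_rot: [-0.0, 0.636, 0.772, -0.0]
wrist_force: [-0.2, 0.7, -4.5]
finger_gap: 0.62
finger_force: 42.9
```

Run:
```python
from h import *
rest((*T["a"],.31))
im=camera("side");cv2.imwrite("pics/s4.png",cv2.resize(im[60:340,200:480,::-1],None,fx=2,fy=2))
```

```text
t 7.6 pos [0.4609 0.0879 0.3094] units now-axes [-5.78   3.41  -0.016] turn -0.018 gap 0.62 F [-0.2  0.7 -4.5] tilt [-0.0009  0.0001]
```

View pics/s4.png

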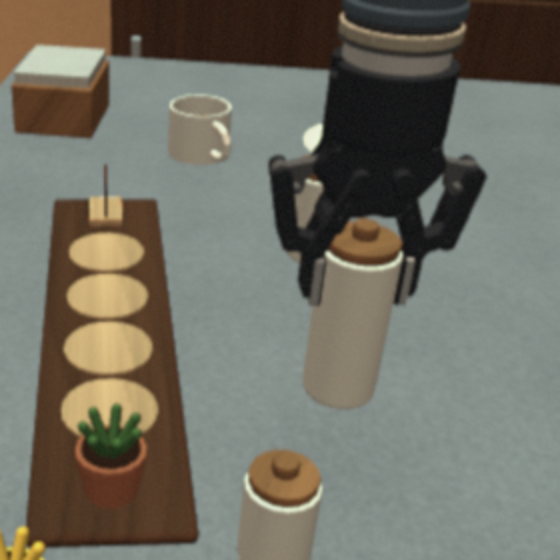

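jar_a is held upright and clear of the counter. Moving it to the card-end coaster.

Emit:
arm_command([
  [[40, -0.2, 0.3, 0, 0], [40, -0.5, 0.6, 0, 0], [40, -0.8, 0.6, 0, 0], [40, -0.9, 0.6, 0, 0], [40, -0.9, 0.6, 0, 0], [40, -0.9, 0.4, 0, 0], [40, -0.7, 0.2, 0, 0], [40, -0.5, 0.1, 0, 0]],
])

```text
time_s: 8.65
tool_pos: [0.6812, -0.1476, 0.3083]
eef_rot: [0.0, 0.637, 0.771, -0.0]
wrist_force: [-0.0, 1.2, -3.6]
finger_gap: 0.622
finger_force: 43.0
```

Emit:
arm_command([
  [[40, -0.3, 0, 0, 0], [40, -0.08, 0, 0, 0], [40, 0, 0, 0, 0], [40, 0, 0, 0.2, 0], [40, 0, 0, 0.2, 0], [40, 0, 0, 0, 0], [40, 0, 0, 0, 0], [40, 0, 0, 0, 0]],
])

```text
time_s: 9.65
tool_pos: [0.6836, -0.1634, 0.2901]
eef_rot: [0.0, 0.636, 0.772, 0.0]
wrist_force: [-0.5, -0.5, -3.6]
finger_gap: 0.623
finger_force: 43.0
```

Run:
```python
from h import *
rest((*T["a"],.266))
```

```text
t 9.65 pos [ 0.6836 -0.1634  0.2901] units now-axes [ 0.004 -0.001  0.482] turn -0.017 gap 0.623 F [-0.5 -0.5 -3.6] tilt [ 0.0008 -0.0004]
```

Emit:
arm_command([
  [[40, 0, 0, 0.15, 0], [40, 0, 0, 0.15, 0], [40, 0, 0, 0.1, 0], [40, 0, 0, 0.06, 0], [40, 0, 0, 0.02, 0], [40, 0, 0, 0.02, 0], [40, 0, 0, 0, 0], [40, 0, 0, 0, 0]],
])

```text
time_s: 10.65
tool_pos: [0.6832, -0.1633, 0.2661]
eef_rot: [0.0, 0.636, 0.772, -0.0]
wrist_force: [-3.6, 1.2, 6.4]
finger_gap: 0.625
finger_force: 43.6
```

Emit:
arm_command([
  [[60, 0, 0, 0, 0], [70, 0, 0, 0, 0], [85, 0, 0, 0, 0], [85, 0, 0, 0, 0], [85, 0, 0, 0, 0], [85, 0, 0, -0.2, 0], [85, 0, 0, -0.5, 0], [85, 0, 0, -0.8, 0]],
])

```text
time_s: 11.65
tool_pos: [0.683, -0.1632, 0.3395]
eef_rot: [-0.001, 0.636, 0.772, -0.0]
wrist_force: [-0.1, 0.0, -0.6]
finger_gap: 0.994
finger_force: 0.0
```

Run:
```python
from h import *
rest((*J["b"],.36))
```

```text
t 11.65 pos [ 0.683  -0.1632  0.3395] units now-axes [-0.39  -4.429 -0.399] turn -0.018 gap 0.994 F [-0.1  0.  -0.6] tilt [-0.0028  0.0012]
```

Emit:
arm_command([
  [[85, 0, 0, -0.4, 0], [85, -0.1, -0.6, 0, 0], [85, -0.1, -0.8, 0, 0], [85, -0.1, -0.9, 0, 0], [85, -0.1, -0.9, 0, 0], [85, 0, -0.8, 0, 0], [85, 0, -0.43, 0, 0], [85, 0, 0, 0, 0]],
])

```text
time_s: 12.65
tool_pos: [0.4688, -0.2255, 0.3605]
eef_rot: [0.0, 0.637, 0.771, 0.0]
wrist_force: [0.2, 0.1, -0.0]
finger_gap: 0.996
finger_force: 0.0
```

Run:
```python
from h import *
rest((*J["b"],.225))
im=camera("top");print([ (jar("top",im,proj("top",[(*T["a"],.15)])[0],"a",.016)[0]-T["a"]).round(4)], jar("top",im,(407,286),"b")[:2])
```

```text
t 12.65 pos [ 0.4688 -0.2255  0.3605] units now-axes [0.015 0.014 2.711] turn -0.029 gap 0.996 F [ 0.2  0.1 -0. ] tilt [ 0.0004 -0.0002]
[array([-0.0017, -0.0078])] (array([ 0.47586804, -0.21359373]), np.int32(297))
```

Emit:
arm_command([
  [[85, 0, 0, 0.3, 0], [85, 0, 0, 0.5, 0], [85, 0, 0, 0.5, 0], [85, 0, 0, 0.5, 0], [85, 0, 0, 0.5, 0], [85, 0, 0, 0.3, 0], [85, 0, 0, 0.1, 0], [85, 0, 0, 0, 0]],
])

```text
time_s: 13.7
tool_pos: [0.4701, -0.2253, 0.2246]
eef_rot: [0.0, 0.636, 0.772, 0.0]
wrist_force: [0.4, 0.1, 0.1]
finger_gap: 0.996
finger_force: 0.0
```

Emit:
arm_command([
  [[75, 0, 0, 0, 0], [70, 0, 0, 0, 0], [65, 0, 0, 0, 0], [55, 0, 0, 0, 0], [45, 0, 0, 0, 0], [45, 0, 0, 0, 0], [45, 0, 0, 0, 0], [45, 0, 0, 0, 0]],
])

```text
time_s: 14.7
tool_pos: [0.47, -0.2254, 0.2255]
eef_rot: [0.001, 0.636, 0.772, 0.0]
wrist_force: [0.7, 0.2, 5.4]
finger_gap: 0.717
finger_force: 42.8
```

Emit:
arm_command([
  [[45, 0, 0, 0, 0], [45, 0, 0, -0.1, 0], [45, 0, 0, -0.2, 0], [45, 0, 0, -0.3, 0], [45, 0, 0, -0.3, 0], [45, 0, 0, -0.3, 0], [45, 0, 0, 0, 0], [45, 0, 0, 0, 0]],
])

```text
time_s: 15.7
tool_pos: [0.4696, -0.2252, 0.2848]
eef_rot: [-0.0, 0.636, 0.772, -0.0]
wrist_force: [-0.2, 0.5, -3.1]
finger_gap: 0.717
finger_force: 44.2
```

Run:
```python
from h import *
rest((*T["b"],.2855))
im=camera("side");cv2.imwrite("pics/s5.png",cv2.resize(im[60:340,200:480,::-1],None,fx=2,fy=2))
im=camera("top");cv2.imwrite("pics/t5.png",cv2.resize(im[120:340,130:460,::-1],None,fx=2.4,fy=2.4,interpolation=2))
```

```text
t 15.7 pos [ 0.4696 -0.2252  0.2848] units now-axes [ 2.103  4.433 -0.015] turn -0.018 gap 0.717 F [-0.2  0.5 -3.1] tilt [-0.0002  0.0001]
```

View pics/s5.png

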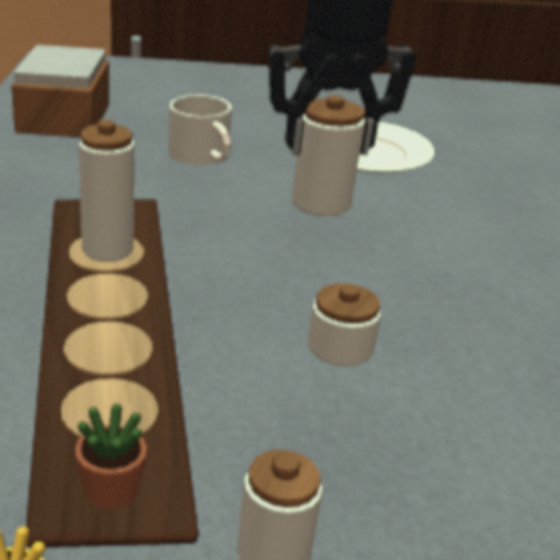

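View pics/t5.png

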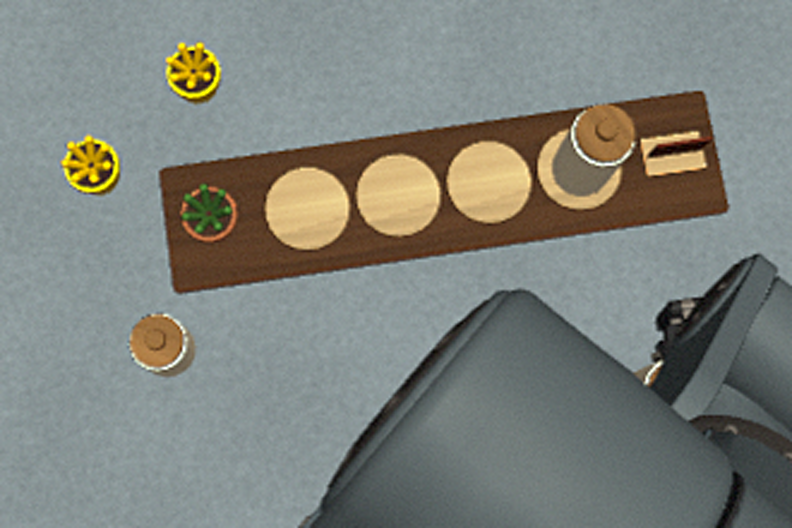

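jar_a stands on the card-end coaster (crop 605,130) and jar_b is held upright. Moving jar_b to coaster 3.

Emit:
arm_command([
  [[45, 0.2, 0.3, 0, 0], [45, 0.4, 0.5, 0, 0], [45, 0.5, 0.7, 0, 0], [45, 0.5, 0.8, 0, 0], [45, 0.3, 0.8, 0, 0], [45, 0.2, 0.7, 0, 0], [45, 0, 0.4, 0, 0], [45, 0, 0.23, 0, 0]],
])

```text
time_s: 16.8
tool_pos: [0.6682, -0.0782, 0.2839]
eef_rot: [-0.0, 0.635, 0.772, -0.0]
wrist_force: [-0.1, -0.3, -3.8]
finger_gap: 0.715
finger_force: 44.5
```

Emit:
arm_command([
  [[45, 0, 0, 0, 0], [45, 0, 0, 0.2, 0], [45, 0, 0, 0.2, 0], [45, 0, 0, 0.1, 0], [45, 0, 0, 0, 0], [45, 0, 0, 0, 0], [45, 0, 0, 0, 0], [45, 0, 0, 0, 0]],
])

```text
time_s: 17.8
tool_pos: [0.6672, -0.0799, 0.2601]
eef_rot: [0.0, 0.636, 0.772, 0.0]
wrist_force: [0.1, 0.6, -2.3]
finger_gap: 0.718
finger_force: 44.5
```

Run:
```python
from h import *
rest((*T["b"],.2415))
```

```text
t 17.8 pos [ 0.6672 -0.0799  0.2601] units now-axes [ 0.007 -0.001  0.371] turn -0.018 gap 0.718 F [ 0.1  0.6 -2.3] tilt [ 0.0006 -0.0002]
```

Emit:
arm_command([
  [[45, 0, 0, 0.12, 0], [45, 0, 0, 0.12, 0], [45, 0, 0, 0.06, 0], [45, 0, 0, 0.04, 0], [45, 0, 0, 0.03, 0], [45, 0, 0, 0.02, 0], [45, 0, 0, 0, 0], [45, 0, 0, 0, 0]],
])

```text
time_s: 18.8
tool_pos: [0.6671, -0.0799, 0.2415]
eef_rot: [0.0, 0.636, 0.772, -0.0]
wrist_force: [-2.5, 0.4, 4.8]
finger_gap: 0.715
finger_force: 45.0
```

Emit:
arm_command([
  [[65, 0, 0, 0, 0], [75, 0, 0, 0, 0], [85, 0, 0, 0, 0], [85, 0, 0, 0, 0], [85, 0, 0, 0, 0], [85, 0, 0, -0.3, 0], [85, 0, 0, -0.7, 0], [85, 0, 0, -1, 0]],
])

```text
time_s: 19.8
tool_pos: [0.6667, -0.0798, 0.3408]
eef_rot: [-0.001, 0.636, 0.772, -0.001]
wrist_force: [0.9, -0.8, 1.0]
finger_gap: 0.998
finger_force: 0.0
```

Run:
```python
from h import *
rest((*J["c"],.36))
```

```text
t 19.8 pos [ 0.6667 -0.0798  0.3408] units now-axes [ 6.26  -2.194 -0.372] turn -0.019 gap 0.998 F [ 0.9 -0.8  1. ] tilt [-0.0025  0.0008]
```

Emit:
arm_command([
  [[85, 0.4, -0.1, -0.3, 0], [85, 0.8, -0.3, 0, 0], [85, 0.9, -0.4, 0, 0], [85, 0.9, -0.4, 0, 0], [85, 0.9, -0.4, 0, 0], [85, 0.9, -0.3, 0, 0], [85, 0.9, -0.2, 0, 0], [85, 0.5, -0.1, 0, 0]],
])

```text
time_s: 20.8
tool_pos: [0.4973, 0.2056, 0.3551]
eef_rot: [-0.001, 0.635, 0.772, -0.001]
wrist_force: [0.4, -0.9, -0.7]
finger_gap: 0.995
finger_force: 0.0
```

Emit:
arm_command([
  [[85, 0.06, 0, 0, 0], [85, 0, 0, 0.5, 0], [85, 0, 0, 0.5, 0], [85, 0, 0, 0, 0], [85, 0, 0, 0, 0], [85, 0, 0, 0, 0], [85, 0, 0, 0, 0], [85, 0, 0, 0, 0]],
])

```text
time_s: 21.8
tool_pos: [0.4994, 0.2063, 0.3057]
eef_rot: [0.0, 0.636, 0.772, 0.0]
wrist_force: [0.5, 0.4, 0.3]
finger_gap: 0.996
finger_force: 0.0
```

Run:
```python
from h import *
rest((*J["c"],.2))
im=camera("top")
for j in "ab":print(jar("top",im,proj("top",[(*T[j],.016+W[j][0])])[0],j,.016)[0]-T[j])
```

```text
t 21.8 pos [0.4994 0.2063 0.3057] units now-axes [ 2.000e-03 -3.000e-03  2.114e+00] turn -0.018 gap 0.996 F [0.5 0.4 0.3] tilt [0.0009 0.0001]
[-0.00370366 -0.00600628]
[-0.00077231 -0.00397048]
```

Emit:
arm_command([
  [[85, 0, 0, 0.3, 0], [85, 0, 0, 0.5, 0], [85, 0, 0, 0.5, 0], [85, 0, 0, 0.4, 0], [85, 0, 0, 0.3, 0], [85, 0, 0, 0.1, 0], [85, 0, 0, 0, 0], [75, 0, 0, 0, 0]],
])

```text
time_s: 22.85
tool_pos: [0.4996, 0.2064, 0.2008]
eef_rot: [0.0, 0.636, 0.772, 0.001]
wrist_force: [-0.1, 0.1, -0.9]
finger_gap: 0.876
finger_force: 0.0
```

Emit:
arm_command([
  [[65, 0, 0, 0, 0], [60, 0, 0, 0, 0], [55, 0, 0, 0, 0], [45, 0, 0, 0, 0], [35, 0, 0, 0, 0], [35, 0, 0, 0, 0], [35, 0, 0, 0, 0], [35, 0, 0, 0, 0]],
])

```text
time_s: 23.85
tool_pos: [0.4995, 0.2063, 0.2006]
eef_rot: [0.0, 0.636, 0.772, 0.0]
wrist_force: [0.2, 0.0, 5.3]
finger_gap: 0.577
finger_force: 41.4
```

Emit:
arm_command([
  [[35, 0, 0, 0, 0], [35, 0, 0, -0.1, 0], [35, 0, 0, -0.2, 0], [35, 0, 0, -0.5, 0], [35, 0, 0, -0.6, 0], [35, 0, 0, -0.4, 0], [35, 0, 0, 0, 0], [35, 0, 0, 0, 0]],
])

```text
time_s: 24.85
tool_pos: [0.4988, 0.2062, 0.2897]
eef_rot: [-0.0, 0.636, 0.772, -0.001]
wrist_force: [0.3, -0.3, -2.0]
finger_gap: 0.572
finger_force: 42.0
```

Run:
```python
from h import *
rest((*T["c"],.2905))
im=camera("side");cv2.imwrite("pics/s6.png",cv2.resize(im[60:340,180:460,::-1],None,fx=2,fy=2))
```

```text
t 24.85 pos [0.4988 0.2062 0.2897] units now-axes [-4.557  2.203 -0.02 ] turn -0.018 gap 0.572 F [ 0.3 -0.3 -2. ] tilt [-0.0014 -0.0003]
```

View pics/s6.png

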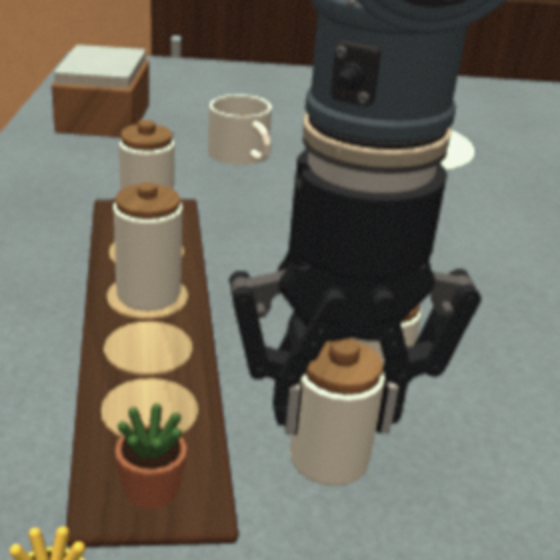

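jar_b sits on coaster 3 (crop 148,250) and jar_c is held upright. Carrying jar_c along the row first, clear of the plant, then inward.

Emit:
arm_command([
  [[35, -0.3, 0, 0, 0], [35, -0.6, 0, 0, 0], [35, -0.8, 0.2, 0, 0], [35, -0.9, 0.4, 0, 0], [35, -0.8, 0.5, 0, 0], [35, -0.6, 0.5, 0, 0], [35, -0.4, 0.4, 0, 0], [35, -0.15, 0.2, 0, 0]],
])

```text
time_s: 25.9
tool_pos: [0.6516, 0.0018, 0.2892]
eef_rot: [-0.0, 0.637, 0.771, -0.0]
wrist_force: [0.1, 1.0, -2.5]
finger_gap: 0.568
finger_force: 41.9
```

Emit:
arm_command([
  [[35, 0, 0, 0, 0], [35, 0, 0, 0.4, 0], [35, 0, 0, 0.4, 0], [35, 0, 0, 0.2, 0], [35, 0, 0, 0.1, 0], [35, 0, 0, 0, 0], [35, 0, 0, 0, 0], [35, 0, 0, 0, 0]],
])

```text
time_s: 26.9
tool_pos: [0.651, 0.004, 0.2359]
eef_rot: [0.001, 0.636, 0.772, 0.0]
wrist_force: [-0.1, 0.7, -2.8]
finger_gap: 0.57
finger_force: 42.0
```

Run:
```python
from h import *
rest((*T["c"],.2165))
```

```text
t 26.9 pos [0.651  0.004  0.2359] units now-axes [-0.005 -0.012  0.387] turn -0.018 gap 0.57 F [-0.1  0.7 -2.8] tilt [ 0.0013 -0.0002]
```

Emit:
arm_command([
  [[35, 0, 0, 0.12, 0], [35, 0, 0, 0.12, 0], [35, 0, 0, 0.06, 0], [35, 0, 0, 0.04, 0], [35, 0, 0, 0.03, 0], [35, 0, 0, 0.02, 0], [35, 0, 0, 0.01, 0], [35, 0, 0, 0, 0]],
])

```text
time_s: 27.9
tool_pos: [0.6508, 0.004, 0.2167]
eef_rot: [0.0, 0.636, 0.772, 0.0]
wrist_force: [-2.0, 1.4, 5.4]
finger_gap: 0.571
finger_force: 42.7
```

Emit:
arm_command([
  [[55, 0, 0, 0, 0], [65, 0, 0, 0, 0], [80, 0, 0, 0, 0], [85, 0, 0, 0, 0], [85, 0, 0, 0, 0], [85, 0, 0, -0.3, 0], [85, 0, 0, -0.7, 0], [85, 0, 0, -1, 0]],
])

```text
time_s: 28.9
tool_pos: [0.6503, 0.004, 0.3158]
eef_rot: [-0.001, 0.636, 0.772, -0.001]
wrist_force: [-0.2, 0.4, -0.1]
finger_gap: 0.996
finger_force: 0.0
```

Run:
```python
from h import *
rest((*J["d"],.34))
```

```text
t 28.9 pos [0.6503 0.004  0.3158] units now-axes [-0.298 -4.217 -0.474] turn -0.018 gap 0.996 F [-0.2  0.4 -0.1] tilt [-0.0026  0.0005]
```

Emit:
arm_command([
  [[85, 0, -0.3, -0.3, 0], [85, -0.1, -0.7, 0, 0], [85, -0.1, -0.8, 0, 0], [85, -0.1, -0.9, 0, 0], [85, 0, -0.8, 0, 0], [85, 0, -0.5, 0, 0], [85, 0, -0.2, 0, 0], [85, 0, 0, 0, 0]],
])

```text
time_s: 29.9
tool_pos: [0.4472, -0.0509, 0.3304]
eef_rot: [0.0, 0.636, 0.772, 0.0]
wrist_force: [-0.5, -0.9, -0.6]
finger_gap: 0.993
finger_force: 0.0
```

Emit:
arm_command([
  [[85, 0, 0, 0.5, 0], [85, 0, 0, 0.5, 0], [85, 0, 0, 0, 0], [85, 0, 0, 0, 0], [85, 0, 0, 0, 0], [85, 0, 0, 0, 0], [85, 0, 0, 0, 0], [85, 0, 0, 0, 0]],
])

```text
time_s: 30.9
tool_pos: [0.4475, -0.0509, 0.2804]
eef_rot: [0.0, 0.636, 0.772, 0.0]
wrist_force: [-0.2, 0.5, -0.8]
finger_gap: 0.998
finger_force: 0.0
```

Run:
```python
from h import *
rest((*J["d"],.182))
```

```text
t 30.9 pos [ 0.4475 -0.0509  0.2804] units now-axes [ 0.004 -0.025  1.968] turn -0.018 gap 0.998 F [-0.2  0.5 -0.8] tilt [ 0.0004 -0.0001]
```

Emit:
arm_command([
  [[85, 0, -0.02, 0.3, 0], [85, 0, 0, 0.5, 0], [85, 0, 0, 0.5, 0], [85, 0, 0, 0.3, 0], [85, 0, 0, 0.2, 0], [85, 0, 0, 0.15, 0], [85, 0, 0, 0, 0], [75, 0, 0, 0, 0]],
])

```text
time_s: 31.9
tool_pos: [0.4467, -0.0511, 0.1831]
eef_rot: [0.0, 0.636, 0.772, 0.0]
wrist_force: [0.1, 0.9, 0.0]
finger_gap: 0.875
finger_force: 0.0
```

Emit:
arm_command([
  [[70, 0, 0, 0, 0], [65, 0, 0, 0, 0], [60, 0, 0, 0, 0], [50, 0, 0, 0, 0], [45, 0, 0, 0, 0], [45, 0, 0, 0, 0], [45, 0, 0, 0, 0], [45, 0, 0, 0, 0]],
])

```text
time_s: 32.9
tool_pos: [0.4469, -0.0511, 0.1834]
eef_rot: [0.001, 0.636, 0.772, 0.0]
wrist_force: [0.3, 0.9, 7.5]
finger_gap: 0.686
finger_force: 41.9
```

Emit:
arm_command([
  [[45, 0, 0, 0, 0], [45, 0, 0, -0.1, 0], [45, 0, 0, -0.2, 0], [45, 0, 0, -0.5, 0], [45, 0, 0, -0.5, 0], [45, 0, 0, -0.3, 0], [45, 0, 0, 0, 0], [45, 0, 0, 0, 0]],
])

```text
time_s: 33.9
tool_pos: [0.4462, -0.0509, 0.2625]
eef_rot: [-0.0, 0.636, 0.772, -0.0]
wrist_force: [-0.2, 1.0, -3.7]
finger_gap: 0.686
finger_force: 44.1
```

Run:
```python
from h import *
rest((*T["d"],.28))
im=camera("side");cv2.imwrite("pics/s7.png",cv2.resize(im[60:340,180:460,::-1],None,fx=2,fy=2))
```

```text
t 33.9 pos [ 0.4462 -0.0509  0.2625] units now-axes [ 1.984  4.214 -0.352] turn -0.018 gap 0.686 F [-0.2  1.  -3.7] tilt [-0.0008  0.0003]
```

View pics/s7.png

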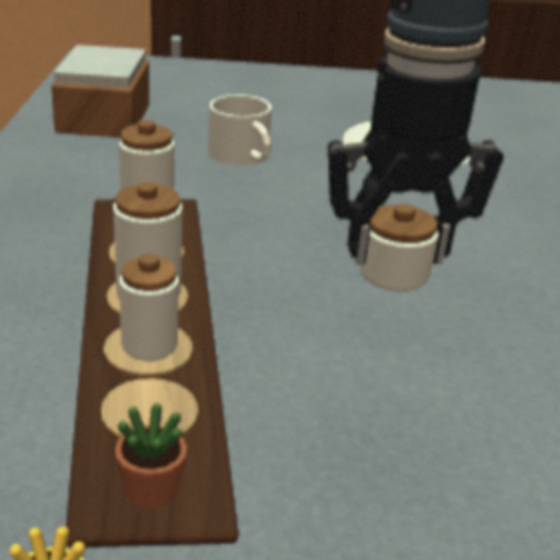

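jar_c stands on coaster 2 (crop 150,310) and jar_d is held upright. Moving jar_d to the plant-end coaster.

Emit:
arm_command([
  [[45, 0.3, 0.2, 0, 0], [45, 0.5, 0.5, 0, 0], [45, 0.5, 0.7, 0, 0], [45, 0.4, 0.8, 0, 0], [45, 0.2, 0.8, 0, 0], [45, 0.08, 0.6, 0, 0], [45, 0, 0.4, 0, 0], [45, 0, 0.21, 0, 0]],
])

```text
time_s: 34.95
tool_pos: [0.6346, 0.0866, 0.2611]
eef_rot: [-0.001, 0.636, 0.772, -0.001]
wrist_force: [-0.1, -0.0, -2.8]
finger_gap: 0.692
finger_force: 44.1
```

Emit:
arm_command([
  [[45, 0, 0, 0, 0], [45, 0, 0, 0.3, 0], [45, 0, 0, 0.3, 0], [45, 0, 0, 0.2, 0], [45, 0, 0, 0.1, 0], [45, 0, 0, 0, 0], [45, 0, 0, 0, 0], [45, 0, 0, 0, 0]],
])

```text
time_s: 35.95
tool_pos: [0.6345, 0.0864, 0.2183]
eef_rot: [0.0, 0.636, 0.772, 0.0]
wrist_force: [-1.1, 0.3, -2.6]
finger_gap: 0.691
finger_force: 44.1
```

Run:
```python
from h import *
rest((*T["d"],.1992))
```

```text
t 35.95 pos [0.6345 0.0864 0.2183] units now-axes [ 0.008 -0.006  0.382] turn -0.018 gap 0.691 F [-1.1  0.3 -2.6] tilt [ 0.0011 -0.    ]
```

Emit:
arm_command([
  [[45, 0, 0, 0.12, 0], [45, 0, 0, 0.12, 0], [45, 0, 0, 0.06, 0], [45, 0, 0, 0.04, 0], [45, 0, 0, 0.03, 0], [45, 0, 0, 0.02, 0], [45, 0, 0, 0, 0], [45, 0, 0, 0, 0]],
])

```text
time_s: 36.95
tool_pos: [0.6341, 0.0864, 0.1995]
eef_rot: [0.0, 0.636, 0.772, 0.0]
wrist_force: [-2.6, -0.2, 5.9]
finger_gap: 0.689
finger_force: 44.7
```

Emit:
arm_command([
  [[65, 0, 0, 0, 0], [75, 0, 0, 0, 0], [85, 0, 0, 0, 0], [85, 0, 0, 0, 0], [85, 0, 0, 0, 0], [85, 0, 0, -0.3, 0], [85, 0, 0, -0.7, 0], [85, 0, 0, -1, 0]],
])

```text
time_s: 37.95
tool_pos: [0.6338, 0.0863, 0.2988]
eef_rot: [-0.001, 0.636, 0.772, -0.001]
wrist_force: [0.4, -0.3, -0.2]
finger_gap: 1.001
finger_force: 0.0
```

Emit:
arm_command([
  [[85, 0, 0, -0.9, 0], [85, 0, -0.5, -0.5, 0], [85, 0, -0.8, 0, 0], [85, -0.5, -0.8, 0, 0], [85, -0.9, -0.8, 0, 0], [85, -0.9, -0.5, 0, 0], [85, -0.9, 0, 0, 0], [85, -0.9, 0, 0, 0]],
])

```text
time_s: 38.95
tool_pos: [0.5063, -0.1488, 0.3696]
eef_rot: [0.001, 0.636, 0.772, 0.0]
wrist_force: [1.0, 0.4, 0.7]
finger_gap: 0.995
finger_force: 0.0
```

Emit:
arm_command([
  [[85, -0.9, 0, 0, 0], [85, -0.9, 0, 0, 0], [85, -0.9, 0, 0, 0], [85, -0.9, 0, 0, 0], [85, -0.9, 0, 0, 0], [85, -0.5, 0, 0, 0], [85, 0, 0, 0, 0], [85, 0, 0, 0, 0]],
])

```text
time_s: 39.95
tool_pos: [0.554, -0.3917, 0.3685]
eef_rot: [-0.001, 0.636, 0.772, 0.0]
wrist_force: [-0.3, 0.9, -0.0]
finger_gap: 0.995
finger_force: 0.0
```

Run:
```python
from h import *
rest((.5,-.3,.4))
t=camera("top");s=camera("side");t=t[:,:,::-1].copy();s=s[:,:,::-1].copy()
T2=cv2.resize(t,None,fx=4,fy=4,interpolation=2);S2=cv2.resize(s,None,fx=4,fy=4,interpolation=2)
for j in T:
    for c,I in(("top",T2),("side",S2)):
        w,r=W[j]
        h=cv2.convexHull(proj(c,np.r_[ring(*T[j],r,.016),ring(*T[j],r,.016+w)]).astype(np.float32))
        cv2.polylines(I,[(h*4+2).astype(int)],1,(0,0,255))
cv2.imwrite("pics/t8.png",T2[560:920,820:1600]);cv2.imwrite("pics/s8.png",S2[480:1080,820:1220])
```

```text
t 39.95 pos [ 0.554  -0.3917  0.3685] units now-axes [ 2.007 -0.71  -0.626] turn -0.017 gap 0.995 F [-0.3  0.9 -0. ] tilt [-0.0005  0.0011]
```

View pics/t8.png

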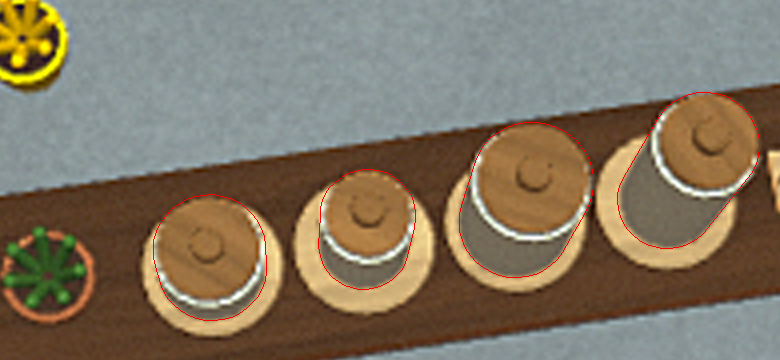

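View pics/s8.png

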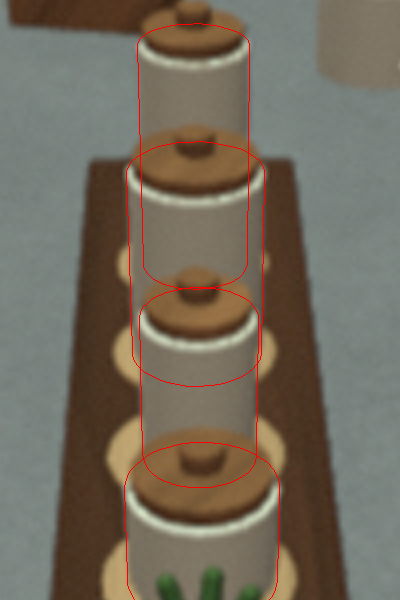

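All four jars match their target outlines in both views, centred on their coasters in order, and the plant is undisturbed.

```bash
python3 -c "
from rig import *
print(job_done())"
```

```text
the job is handed in; nothing more can be done
None
```

All four jars stand centred on their coasters, tallest by the card holder to shortest by the plant, with the plant left where it was; the job is handed in at about 40 s on the robot clock, and no verdict came back.

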